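Find the balance weight with the tired clip spring

TASK

One of the three clip-on balance weights on the sloping rack has a tired, soft spring; the other two are firm. Squeeze each weight where it stands between block and thumb plate, going from the robot's left to its right, to feel which one is soft; then take the soft one and stand it upright on its underside in the scrap tray, leaving the two firm ones standing in their places on the rack and everything else on the bench undisturbed.

Things in the scene. Friction and masses are not known exactly. Their poses are not given: they have to be found in the camera images.
- clip_a_mid (a point): middle of one of three clip-on zinc weights that look alike and stand on the rack in any order: zinc block 22 mm thick, 80 long, 50 tall, with a sprung steel thumb plate along its +x; 44 mm over both at rest. Point central in length, width and height, 25 mm above its underside. x = squeezing direction, block to plate (up the slope); y = length; z = its own up, square to the slope
- clip_b_mid (a point): middle of another such weight, same size and axes. Springs, for all three: the plate can be pressed 14 mm towards the block (30 mm left over both). A firm spring gives only about 1 mm at 20 N, 3 mm at 40 N; a tired one starts to give at 3 N and is at the stop by 9 N. Mass of a weight about 0.4 kg
- clip_c_mid (a point): middle of another such weight, same size and axes. On all three, two thin hooks carried by the plate wrap round the block's ends, 30 to 44 mm from the middle along y and near the top: squeeze at the middle of the length
- clip_a: the weight clip_a, origin at the middle of its underside (25 mm below its point along its own z), same axes
- clip_b: the weight clip_b, origin and axes as clip_a
- clip_c: the weight clip_c, origin and axes as clip_a
- clip_a_plate (a joint): how far the thumb plate of clip_a is pressed towards its block, 0 (at rest) to 0.014 m (at the stop)
- clip_b_plate (a joint): the same for clip_b
- clip_c_plate (a joint): the same for clip_c
- rack: fixed dark steel rack, 340 mm along y, 100 mm along x, top sloping 35 degrees: it faces the robot and rises along +x, 28 mm high in front, 62 mm in the middle, 96 mm at the back. Origin on the bench under the middle, z up, +y its left end seen from the robot. Places at y = +107 (left), 0 and -107 mm (right); a weight on each leans 35 degrees towards the robot, block on the lower side
- rack_posts (a point): point on the slope's surface at the middle of the rack's middle place. In front of each place, under the weight's block, are two posts 28 mm high (square to the slope), 33 mm either side of the place's middle and 12 mm wide, which keep the weight from sliding down; between them a finger has free room
- tray: fixed open dark steel scrap tray, 190 x 190 mm outside, 40 mm high, walls and floor 5 mm thick, empty; origin under its middle, z up
- dial: bystander: chrome dial indicator on a post on a black magnetic base, 185 mm tall; origin under its base
- hex_key: bystander: brass hex key, 130 mm long, 10 mm thick, lying flat; origin under its long arm
- spanner: bystander: steel spanner, 190 mm long, lying flat; origin at its underside
- oil: bystander: grey oil bottle, 60 mm wide, 160 mm tall; origin under its base
- grease: bystander: steel grease tin, 80 mm wide, 70 mm tall; origin under its base
- bearing: bystander: steel bearing ring, 90 mm wide, 23 mm tall, lying flat; origin under its middle
Not all that is in view belongs to the job. Leave any green or red look-alike of the clip_c alone.

How it is judged:
By the outcome, as a careful person would: the job done as asked, in the order asked, and still so for the second after the job is handed in, with the robot touching nothing.
It also fails if it takes over 59 s, if anything falls off the work surface, if the arm or the gripper's body presses on something with over 40 N, if the wrist force passes 120 N, or if a joint passes its speed limit or range.

ROBOT

A 6-joint arm with a two-finger parallel gripper is mounted at the origin on the work surface. World frame = base frame: x ahead of the robot, y to its left, z up, the work surface at z = 0. Lengths are in mm, angles in degrees, forces in N, time in s.
With the tool pointing down it reaches from about 300 to 850 mm from the base axis. Payload 5.4 kg.
Tool frame: the origin (TCP) lies between the finger pads; the fingertips stand 11 mm ahead of it and the grasp point (between the pads) lies 8 mm behind it; y points along the fingers, x is the direction in which the jaws open and shut, and the axes are right-handed (so a half turn about y gives the same grasp; the last joint's range is limited). The gripper opens to 85 mm and grips with 20 to 120 N. Pads are 22 mm wide; open, the fingers measure 114 mm over their backs; the gripper's body (76 mm by 85 mm) begins 54 mm behind the grasp point. The pads swing forward as they close: fully open they stand 13 mm farther back than shut.
Start: joints at [-86.465, 9.076, 91.501, -0, 79.423, -12.038], TCP at [154.344, -553.881, 242.299] pointing down, gripper open.
Joint ranges: [-166.64, 166.64], [-54.1, 131.32], [10.49, 154.53], [-73.88, 253.88], [9.74, 151.15], [-171.62, 171.62]. Speed limits (degrees/s): [147.25, 147.25, 180, 180, 180, 180].

INTERFACE

Orientations are given as a 3x3 rotation matrix whose columns are the frame's x, y, z axes.
In Python, from bench import r, solver, readout, cams, ticket gives the robot as it stands. Calls block until the motion is done:
- r.move_pose(position, orientation): joint-space move of the TCP to a pose.
- r.move_linear(position, velocity=150, rot=None, guard=None): straight line of the TCP; rot=None keeps the orientation; velocity is the mean speed in mm/s. With guard (N) it stops when the force on the tool has changed by that much, and returns True; else False.
- r.set_joints(angles): joint-space move.
- r.move_gripper(opening): finger opening in mm; the grip force is fixed at half the most; returns when the fingers have stopped.
- r.hold(seconds).
- solver.solve_ik(position, orientation): joint angles nearest the present ones, or None.
- readout.get_obs(): the state.
- cams.read_camera(name): name is "scene" or "top"; returns a dict with "pixels" (480x640x3 uint8, blue, green, red), "z_map" (480x640 float32, mm along the optical axis (not along the pixel's ray), 0 where there is no reading), "fov_y" (degrees; the focal length in pixels is half the picture's height over the tangent of half this angle, whatever the lens; pixels are square), "cx", "cy" (the principal point, pixels), "k1" (the pictures are not rectified: a ray, as slopes to the right and down, at radius r is drawn at 1 + k1 r^2 times it, then the intrinsics apply), "rvec" (rotation vector, rad) and "tvec" (3), from world to camera coordinates, as OpenCV has them. Camera axes: x right, y down, z forward; pixel columns grow to the right and rows downward; lengths in mm; the calibration is good to about 2 mm. A picture is of the moment at which its call begins.
A pose or a line that the arm cannot do raises r.Unreachable and nothing moves.
- ticket.job_done(): hands the job in, once; it reports no verdict.
The state is a dict: "t": time; "joint_pos": joint angles; "dq": joint speeds; "tau": joint torques, N m; "tcp_pos": TCP position; "orientation": TCP orientation; "ft_force": force on the tool from outside, world axes, zero at the start; "wrist_torque": the same for the moment, N m; "opening": finger opening in mm.
Only numpy, scipy, OpenCV 4.12 (cv2) and the standard library are available. Lean on these libraries where they do the work, as an engineer would, in place of code of your own. Each camera call takes 0.05 s, during which the arm holds its last target.

## Working session

There is one attempt and no reset: what is moved stays moved. The work goes in short steps, each a Python script; the robot and the scene stay as the last script left them, time stands still between calls to the robot, and variables do not carry over. Pictures are saved under pics/ and viewed, and the job is handed in when it is done.

```bash
ls; mkdir -p pics; python3 - <<'E'
from bench import r, solver, readout, cams, ticket
import cv2,pickle
o=readout.get_obs();print(o['t'],o['opening'],o['ft_force'])
for n in("scene","top"):
    d=cams.read_camera(n);pickle.dump(d,open(n+"0.pkl","wb"))
    cv2.imwrite(f"pics/{n}0.png",d["pixels"]);print(n,{k:d[k] for k in d if k not in("pixels","z_map")})
E
```

```text
pics
0.0 85.10426367835895 [ 0.3982726  -0.36734746  0.1800931 ]
scene {'fov_y': 43.968258693855994, 'cx': 314.791290305139, 'cy': 237.04871244130524, 'k1': -0.1583464188724697, 'rvec': array([ 1.83888327,  1.30979489, -0.69056192]), 'tvec': array([-212.6850612 , -211.39376046, 1861.86981828])}
top {'fov_y': 44.926349412590135, 'cx': 316.0255956928679, 'cy': 237.34921917369056, 'k1': 0.050623715658376554, 'rvec': array([ 2.1706781 , -2.14610424,  0.13631282]), 'tvec': array([  34.45083203,  528.72427336, 1311.41026732])}
```

View pics/scene0.png

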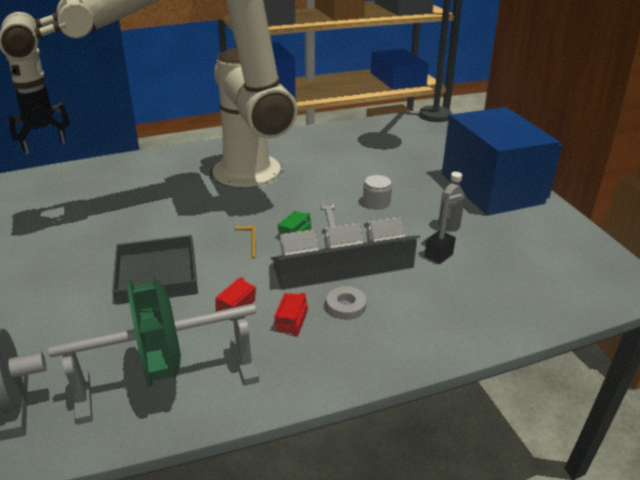

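View pics/top0.png

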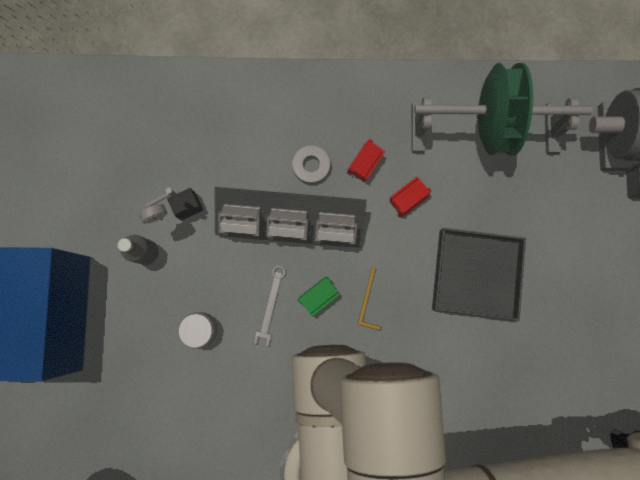

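The scene view shows three grey weights on the dark rack at about (300,243), (345,236) and (386,230). In the top view they are at (240,220), (288,224) and (337,229). The tray is at (480,275) in the top view. The two red blocks and the one green block are look-alikes lying on the bench, so I'll leave them alone.

```bash
cat > h.py <<'E'
import numpy as np, cv2, pickle
def load(n): return pickle.load(open(n+".pkl","rb"))
def K(d):
    f=240/np.tan(np.radians(d["fov_y"]/2)); return np.array([[f,0,d["cx"]],[0,f,d["cy"]],[0,0,1.]])
def slopes(d,uv):
    uv=np.asarray(uv,float).reshape(-1,1,2)
    return cv2.undistortPointsIter(uv,K(d),np.array([d["k1"],0,0,0.]),None,None,(3,100,1e-12)).reshape(-1,2)
def rt(d): return cv2.Rodrigues(d["rvec"])[0],np.asarray(d["tvec"],float).reshape(3)
def onplane(d,uv,z):
    s=slopes(d,uv);R,t=rt(d);D=np.c_[s,np.ones(len(s))]@R;C=-R.T@t
    return C+D*((z-C[2])/D[:,2])[:,None]
def zpts(d,uv):
    uv=np.asarray(uv);Z=d["z_map"][uv[:,1],uv[:,0]].astype(float);s=slopes(d,uv);R,t=rt(d)
    return (np.c_[s*Z[:,None],Z]-t)@R, Z>0
def proj(d,P): return cv2.projectPoints(np.asarray(P,float).reshape(-1,1,3),d["rvec"],d["tvec"],K(d),np.array([d["k1"],0,0,0.]))[0].reshape(-1,2)
def cloud(d):
    v,u=np.mgrid[0:480,0:640];P,ok=zpts(d,np.c_[u.ravel(),v.ravel()]);P[~ok]=np.nan
    return P.reshape(480,640,3)
E
python3 - <<'E'
from h import *
for n,(x0,y0,x1,y1) in dict(top=(205,180,375,255),scene=(265,200,425,295)).items():
    d=load(n+"0");cv2.imwrite(f"pics/{n}0c.png",cv2.convertScaleAbs(cv2.resize(d["pixels"][y0:y1,x0:x1],None,fx=4.5,fy=4.5,interpolation=cv2.INTER_CUBIC),alpha=1.6))
    P=cloud(d)
    for u,v in (dict(top=[(240,212),(240,226),(288,216),(288,230),(337,221),(337,236),(480,275),(437,275),(480,232),(522,275),(480,316),(280,300)],scene=[(300,243),(345,235),(386,230),(345,262)])[n]): print(n,u,v,P[v,u].round(1))
E
```

```text
top 240 212 [573.7 208.5 103.8]
top 240 226 [542.9 208.  101.8]
top 288 216 [566.9 103.   99. ]
top 288 230 [535.5 102.4 100.1]
top 337 221 [556.5  -5.2 101.8]
top 337 236 [523.7  -5.6  98. ]
top 480 275 [ 447.6 -344.1    3.8]
top 437 275 [ 444.9 -239.1   27.1]
top 480 232 [ 544.8 -337.7   34.9]
top 522 275 [ 446.1 -425.8   47.7]
top 480 316 [ 352.7 -340.9    6.1]
top 280 300 [383.8 123.2  -2.9]
scene 300 243 [565.4  -6.8  94.1]
scene 345 235 [569.  102.9  94.3]
scene 386 230 [580.5 203.3  93.9]
scene 345 262 [614.9  86.2  51.9]
```

```bash
echo
```

```text
(no output)
```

View pics/top0c.png

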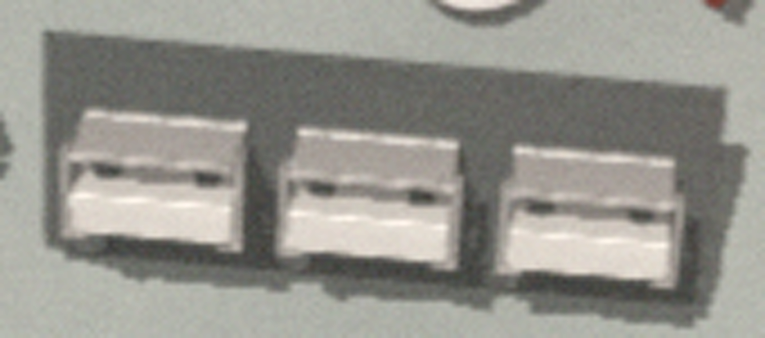

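View pics/scene0c.png

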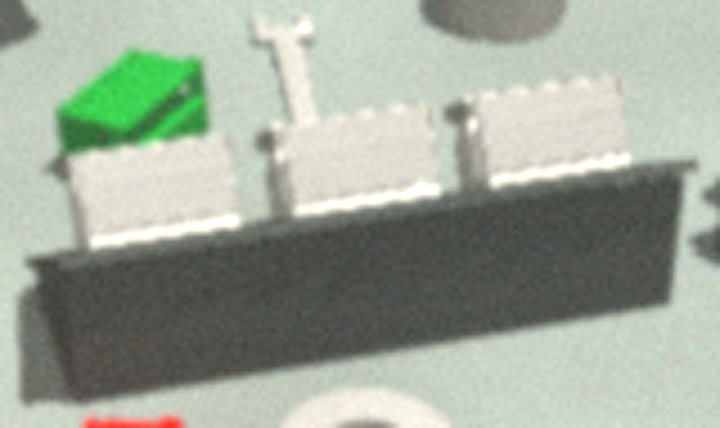

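```bash
python3 - <<'E'
from h import *
d=load("top0")
B=onplane(d,[(215,187.1),(366.1,199.6)],96);F=onplane(d,[(215,234.4)],28)
print(B.round(1),F.round(1),np.linalg.norm(B[0]-B[1]),np.linalg.norm((B[0]-F[0])[:2]))
yv=(B[0]-B[1])[:2];yv/=np.linalg.norm(yv);xv=np.array([yv[1],-yv[0]])
print("yaw",np.degrees(np.arctan2(xv[1],xv[0])),"centre",B[:,:2].mean(0)-50*xv)
s=load("scene0")
C=onplane(s,[(265+32/4.5,200+262/4.5),(265+692/4.5,200+163/4.5)],96);print("scene",C.round(1),np.linalg.norm(C[0]-C[1]))
yv2=(C[1]-C[0])[:2];yv2/=np.linalg.norm(yv2);xv2=np.array([yv2[1],-yv2[0]]);print(np.degrees(np.arctan2(xv2[1],xv2[0])),C[:,:2].mean(0)-50*xv2)
c=(B[:,:2].mean(0)-50*xv)
X=np.r_[xv,0];Y=np.r_[yv,0];Z=np.array([0,0,1.]);a=np.radians(35)
Xs=np.cos(a)*X+np.sin(a)*Z;Zs=-np.sin(a)*X+np.cos(a)*Z
O=np.r_[c,62]
for n,dd in(("top",d),("scene",s)):
    P=cloud(dd).reshape(-1,3);g=dd["pixels"].reshape(-1,3).min(1)
    L=(P-O)@np.c_[Xs,Y,Zs]
    print(n)
    for k,y0 in enumerate((107,0,-107)):
        m=(abs(L[:,1]-y0)<50)&(abs(L[:,0])<60)&(L[:,2]>20)&(L[:,2]<70)&(g>95)
        q=L[m];print(y0,m.sum(),"y",np.percentile(q[:,1],[1,50,99]).round(1),"x",np.percentile(q[:,0],[1,99]).round(1),"z",np.percentile(q[:,2],[50,95,99]).round(1))
    m=(abs(L[:,1])<165)&(abs(L[:,0])<58)&(abs(L[:,2])<12)&(g<70)
    q=L[m];print("slope pts",m.sum(),q[:,2].mean(), np.median(q[:,2]),q[:,0].min(),q[:,0].max())
# tray
P=cloud(d);R=P[225:325,428:530].reshape(-1,3);
m=(R[:,2]>32)&(R[:,2]<50);rect=cv2.minAreaRect(R[m][:,:2].astype(np.float32));print("tray",rect)
hb=onplane(d,[(441,229),(525,237),(519,320),(433,311)],40);print(hb.round(1),hb.mean(0))
E
```

```text
[[630.5 266.5  96. ]
 [606.3 -69.8  96. ]] [[533.1 275.   28. ]] 337.21570559052583 97.74309097368867
yaw -4.112748309422497 centre [568.49111293 101.95448547]
scene [[603.9 -84.   96. ]
 [632.4 263.8  96. ]] 348.97344320406836
-4.690150586421142 [568.34922067  93.94247388]
top
107 639 y [ 67.4 108.4 148.3] x [-22.1  23.7] z [48.4 53.7 55.4]
0 635 y [-37.9   2.3  42.4] x [-21.7  24. ] z [48.7 54.  55.6]
-107 650 y [-145.6 -107.4  -65.3] x [-23.4  23.4] z [48.7 53.6 55.4]
slope pts 3205 0.7429300260630858 0.7136646457658308 -57.989608397353706 57.98736336190033
scene
107 443 y [ 63.3 103.1 148.3] x [-18.4  27. ] z [35.2 48.6 49.6]
0 457 y [-42.9  -3.2  41. ] x [-19.7  26.1] z [35.3 48.3 49.5]
-107 478 y [-150.9 -110.5  -67.7] x [-15.6  25.8] z [35.2 48.4 49.8]
slope pts 480 -7.211682040996048 -8.470497194112877 -57.799031008122476 57.99776930021348
tray ((449.56396484375, -335.2222900390625), (192.4694366455078, 189.90443420410156), 83.59313201904297)
[[ 550.1 -247.1   40. ]
 [ 533.7 -438.2   40. ]
 [ 345.3 -418.2   40. ]
 [ 362.6 -226.    40. ]] [ 447.93375307 -332.38167337   40.        ]
```

```bash
cat >> h.py <<'E'
YAW=np.radians(-4.4);A=np.radians(35)
RX=np.array([np.cos(YAW),np.sin(YAW),0]);RY=np.array([-np.sin(YAW),np.cos(YAW),0]);RZ=np.array([0,0,1.])
XS=np.cos(A)*RX+np.sin(A)*RZ;ZS=-np.sin(A)*RX+np.cos(A)*RZ
O=np.array([569.,101.-1.5,62.])
def rot(sgn): # tool x = sgn*XS, y=-ZS
    x=sgn*XS;y=-ZS;return np.c_[x,y,np.cross(x,y)]
def tcp(yp,h,dx=0.,dy=0.): # grasp point at height h above the slope -> TCP 8 mm ahead
    return O+XS*dx+RY*(yp+dy)+ZS*(h-8)
E
python3 - <<'E'
from h import *
from bench import r,solver,readout
o=readout.get_obs();print(o['t'],np.round(o['orientation'],3))
for s in(1,-1):
    for y in(107,0,-107):
        for h in(28,110):
            j=solver.solve_ik(tcp(y,h),rot(s));print(s,y,h,None if j is None else np.round(j,1))
    for yw in (0,-30,-60,-90):
        a=np.radians(yw);x=s*np.array([np.cos(a),np.sin(a),0]);R=np.c_[x,[0,0,-1],np.cross(x,[0,0,-1])]
        j=solver.solve_ik([448,-334,30],R);print('tray',s,yw,None if j is None else np.round(j,1))
d=load("top0");P=cloud(d)
for uv in((185,204),(152,212),(168,190),(125,245)):print(uv,P[uv[1],uv[0]])
E
```

```text
0.1 [[ 0.268 -0.     0.963]
 [-0.963  0.002  0.268]
 [-0.002 -1.     0.   ]]
1 107 28 [ 13.7   9.  119.3 -30.3  20.6  43.6]
1 107 110 [ 15.8  -4.6 123.9 -23.7  29.5  37.7]
1 0 28 [ -1.    2.1 126.9  -7.1  16.1   9.6]
1 0 110 [ -0.5 -14.3 132.2  -4.9  27.2   7.6]
1 -107 28 [-17.3  -1.7 130.7  24.3  18.2 -33.9]
1 -107 110 [-19.3 -19.9 136.4  16.8  30.5 -26.9]
tray 1 0 [-49.1  21.9 102.4  -0.   55.7 -49.1]
tray 1 -30 [-49.1  21.9 102.4  -0.   55.7 -19.1]
tray 1 -60 [-49.1  21.9 102.4  -0.   55.7  10.9]
tray 1 -90 [-49.1  21.9 102.4  -0.   55.7  40.9]
-1 107 28 [  13.7    9.   119.3  -30.3   20.6 -136.4]
-1 107 110 [  15.8   -4.6  123.9  -23.7   29.5 -142.3]
-1 0 28 [  -1.     2.1  126.9   -7.1   16.1 -170.4]
-1 0 110 None
-1 -107 28 [-17.3  -1.7 130.7  24.3  18.2 146.1]
-1 -107 110 [-19.3 -19.9 136.4  16.8  30.5 153.1]
tray -1 0 [-49.1  21.9 102.4  -0.   55.7 130.9]
tray -1 -30 [-49.1  21.9 102.4  -0.   55.7 160.9]
tray -1 -60 [ -49.1   21.9  102.4   -0.    55.7 -169.1]
tray -1 -90 [ -49.1   21.9  102.4   -0.    55.7 -139.1]
(185, 204) [598.83197485 340.7737311   55.22410526]
(152, 212) [560.05635992 381.67424914 171.74353329]
(168, 190) [604.56608245 347.61728443 183.42320595]
(125, 245) [492.18092619 438.48567192 156.74236382]
```

```bash
cat >> h.py <<'E'
def fl(o): 
    f=np.asarray(o["ft_force"]);return np.round([f@XS,f@RY,f@ZS],1)
E
python3 - <<'E'
from h import *
from bench import r,solver,readout,cams
r.move_pose(tcp(107,110),rot(1));print(readout.get_obs()['t'])
g=r.move_linear(tcp(107,30),velocity=120,guard=15)
o=readout.get_obs();print(g,o['t'],fl(o))
for w in(56,50,47):
    r.move_gripper(w);o=readout.get_obs();print(w,round(o['t'],2),round(o['opening'],2),fl(o))
for n in("scene","top"):
    d=cams.read_camera(n);pickle.dump(d,open(n+"1.pkl","wb"))
s=load("scene1")["pixels"][150:280,300:460];cv2.imwrite("pics/s1.png",cv2.convertScaleAbs(cv2.resize(s,None,fx=4.5,fy=4.5,interpolation=cv2.INTER_CUBIC),alpha=1.5))
s=load("top1")["pixels"][170:290,190:350];cv2.imwrite("pics/t1.png",cv2.convertScaleAbs(cv2.resize(s,None,fx=4.5,fy=4.5,interpolation=cv2.INTER_CUBIC),alpha=1.5))
E
```

```text
3.0833
False 3.9 [-0.8  0.1  0.8]
56 4.31 56.28 [-0.4  0.8 -0.1]
50 4.54 49.95 [ 0.4  0.4 -0. ]
47 4.76 46.96 [-1.   0.4  1. ]
```

View pics/s1.png

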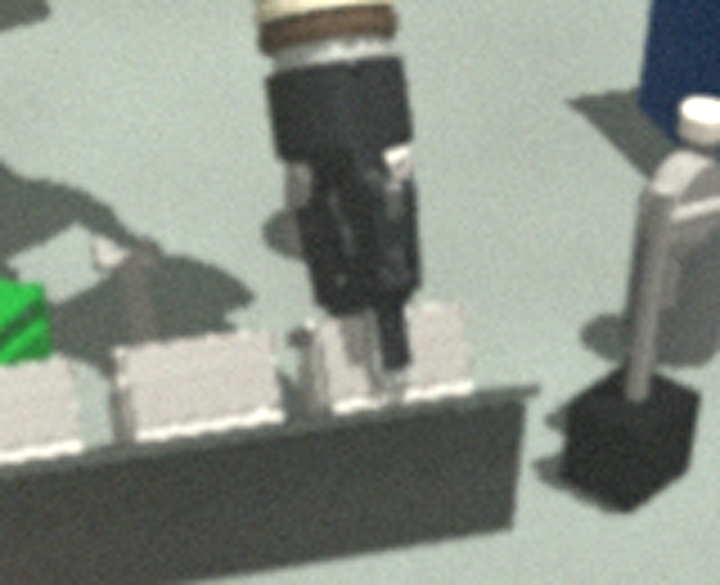

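View pics/t1.png

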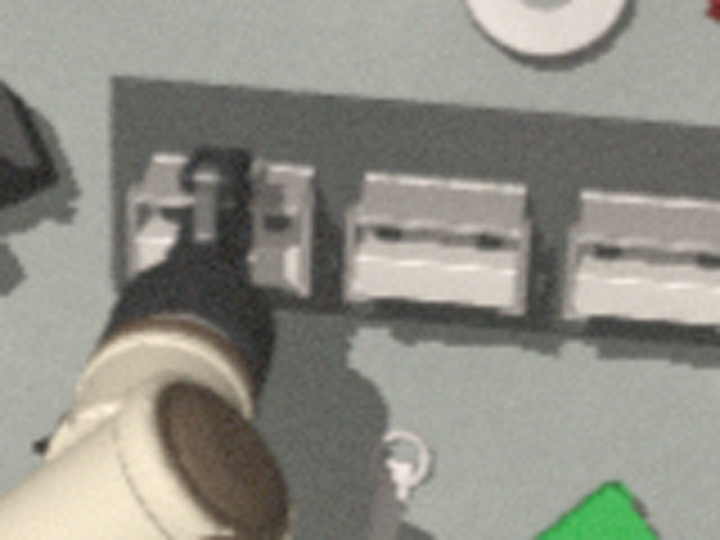

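The crops show the gripper straddling the left weight. In the scene crop the finger is at about (393,340), on a plate running from 315 to 470, so it sits at mid-length with its tip just above the slope. Next I close it step by step.

```bash
python3 - <<'E'
from h import *
from bench import r,solver,readout,cams
for w in(45,44,43,42,41):
    r.move_gripper(w);o=readout.get_obs();print(w,round(o['t'],2),round(o['opening'],2),fl(o))
    if np.abs(fl(o)).max()>25:break
E
```

```text
45 5.08 44.83 [-3.4  0.5  2.4]
44 5.29 43.54 [-3.9  0.3  3.4]
43 5.51 43.08 [-5.6  0.1  5.2]
42 5.72 42.1 [-5.9 -0.3  8.6]
41 5.94 41.16 [-7.2  1.1 10.6]
```

```bash
python3 - <<'E'
from h import *
from bench import r,solver,readout,cams
for w in(39,37,35):
    r.move_gripper(w);o=readout.get_obs();print(w,round(o['t'],2),round(o['opening'],2),fl(o))
    if np.abs(fl(o)).max()>35 or o['opening']>w+1:break
E
```

```text
39 6.16 39.05 [-9.3  1.5 13.2]
37 6.38 36.96 [-10.9   0.6  16.6]
35 6.59 35.41 [-12.7   1.3  19.2]
```

```bash
python3 - <<'E'
from h import *
from bench import r,solver,readout,cams
for w in(33,31):
    r.move_gripper(w);o=readout.get_obs();print(w,round(o['t'],2),round(o['opening'],2),fl(o))
    if np.abs(fl(o)).max()>40 or o['opening']>w+1:break
d=cams.read_camera("top");pickle.dump(d,open("top2.pkl","wb"))
cv2.imwrite("pics/t2.png",cv2.convertScaleAbs(cv2.resize(d["pixels"][170:290,190:350],None,fx=4.5,fy=4.5,interpolation=cv2.INTER_CUBIC),alpha=1.5))
E
```

```text
33 6.81 33.43 [-14.9   1.1  22.4]
31 7.03 31.27 [-17.8   2.   25.5]
```

View pics/t2.png

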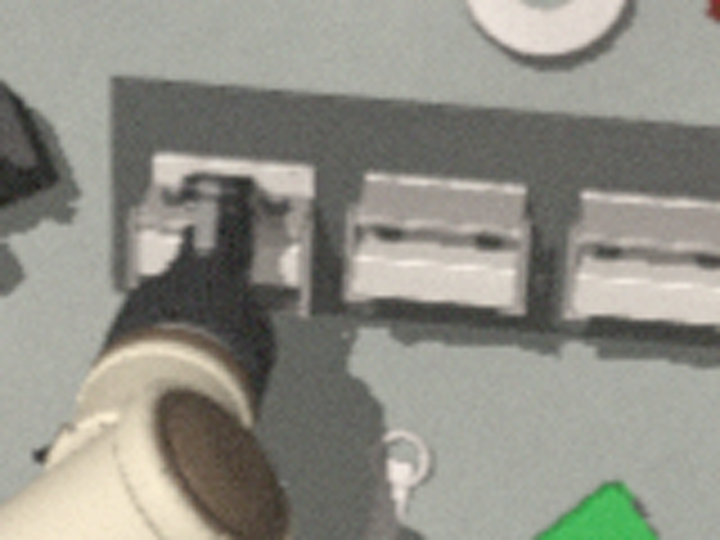

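The left weight closed from 44 to 31 mm with no stall, so it feels soft. I'll release it, check how it stands, and squeeze the other two.

```bash
python3 - <<'E'
from h import *
from bench import r,solver,readout,cams
for w in(40,50,85):
    r.move_gripper(w);o=readout.get_obs();print(w,round(o['t'],2),round(o['opening'],2),fl(o))
r.move_linear(tcp(107,110),velocity=200)
r.move_pose(tcp(0,110,-1),rot(1))
r.move_linear(tcp(0,30,-1),velocity=150,guard=15)
o=readout.get_obs();print(o['t'],fl(o))
r.move_gripper(47)
d=cams.read_camera("top");pickle.dump(d,open("top3.pkl","wb"))
cv2.imwrite("pics/t3.png",cv2.convertScaleAbs(cv2.resize(d["pixels"][170:290,190:350],None,fx=4.5,fy=4.5,interpolation=cv2.INTER_CUBIC),alpha=1.5))
for w in(45,44,43,42,41,40,38,36):
    r.move_gripper(w);o=readout.get_obs();print(w,round(o['t'],2),round(o['opening'],2),fl(o))
    if np.abs(fl(o)).max()>35 or o['opening']>w+1.2:break
E
```

```text
40 7.33 39.78 [-1.6  0.8 -2.9]
50 7.59 50.25 [-0.9 -0.3 -0.8]
85 8.03 85.07 [-0.4 -0.1 -0.3]
9.8333 [-0.3  0.2 -0.4]
45 10.56 44.9 [-0.3 -0.2  0.8]
44 10.78 44.26 [-2.6 -1.   2.6]
43 10.99 43.37 [-3.2 -1.3  7.4]
42 11.21 42.35 [-5.1 -1.5 13.8]
41 11.43 41.79 [-6.5 -2.2 18.6]
40 11.64 40.91 [-7.9 -3.1 23.9]
38 11.86 39.62 [-10.2  -4.   33.5]
```

View pics/t3.png

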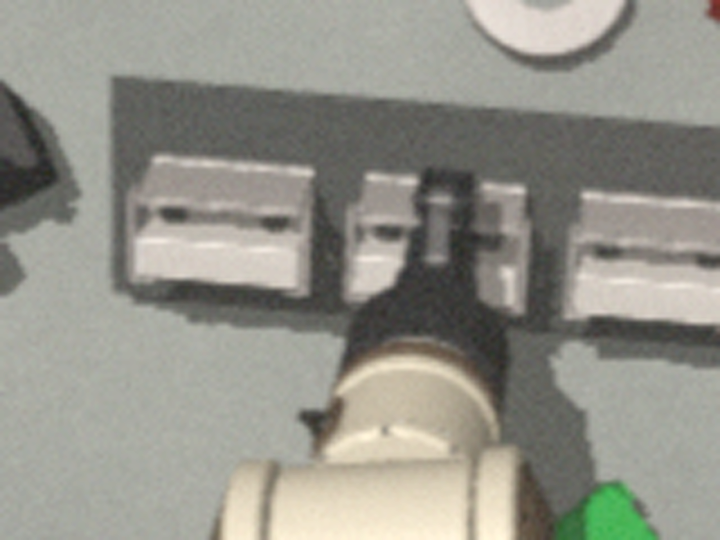

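The middle weight stalls at 39.6 mm (38 commanded) with rising force, so it is firm. The crop shows the left weight back in its place. Next is the right one.

```bash
python3 - <<'E'
from h import *
from bench import r,solver,readout,cams
for w in(50,85):
    r.move_gripper(w);o=readout.get_obs();print(w,round(o['t'],2),round(o['opening'],2),fl(o))
r.move_linear(tcp(0,110,-1),velocity=200)
r.move_pose(tcp(-107,110,-1),rot(1))
r.move_linear(tcp(-107,30,-1),velocity=150,guard=15)
o=readout.get_obs();print(o['t'],fl(o))
r.move_gripper(47)
for w in(45,44,43,42,41,40,38,36,33):
    r.move_gripper(w);o=readout.get_obs();print(w,round(o['t'],2),round(o['opening'],2),fl(o))
    if np.abs(fl(o)).max()>35 or o['opening']>w+1.2:break
for w in(50,85):
    r.move_gripper(w)
r.move_linear(tcp(-107,110,-1),velocity=200)
r.move_pose(tcp(107,110,-.5),rot(1));print(readout.get_obs()['t'])
d=cams.read_camera("top");pickle.dump(d,open("top4.pkl","wb"))
cv2.imwrite("pics/t4.png",cv2.convertScaleAbs(cv2.resize(d["pixels"][170:290,200:380],None,fx=4.4,fy=4.4,interpolation=cv2.INTER_CUBIC),alpha=1.5))
E
```

```text
50 12.12 50.01 [-0.  -0.3  0.9]
85 12.57 84.96 [ 0.4 -0.7  0.1]
14.4333 [ 0. -0.  1.]
45 15.11 44.88 [-0.  -0.1 -0.2]
44 15.32 44.17 [-1.2 -1.5  2.2]
43 15.54 43.35 [-2.6 -1.6  7.6]
42 15.76 42.09 [-5.2 -2.4 14.8]
41 15.97 41.82 [-6.7 -3.9 22.4]
40 16.19 40.9 [-9.4 -5.  31.1]
38 16.41 39.67 [-12.6  -6.6  41.4]
18.7167
```

View pics/t4.png

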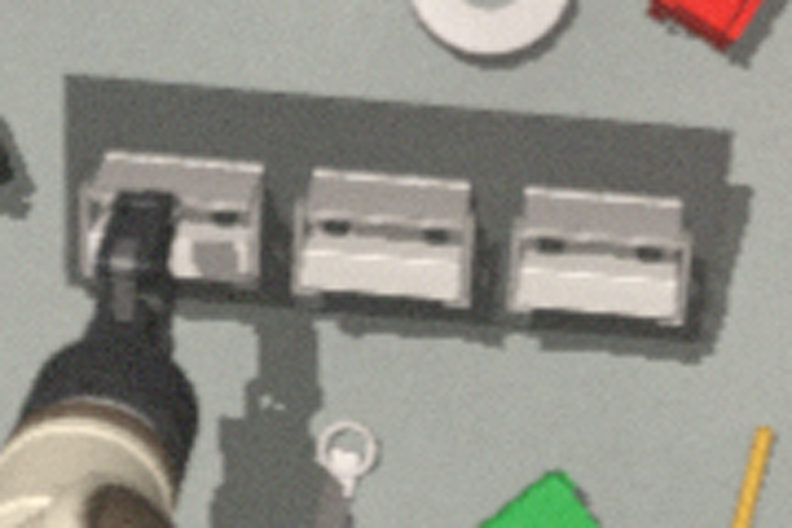

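Results: left soft (44 to 31 mm, no stall), middle and right firm (both stall at about 39.7 mm). All three look upright in place, at crop pixels (170,220), (385,235) and (600,250). The soft one is the grey left weight at top-view pixel (240,220). The green and red look-alikes lie on the bench. I'll take the left one.

```bash
python3 - <<'E'
from h import *
from bench import r,solver,readout,cams
r.move_linear(tcp(107,32,-.5),velocity=150,guard=15)
for w in(46,38,31,24):
    r.move_gripper(w);o=readout.get_obs();print(w,round(o['t'],2),round(o['opening'],2),fl(o))
r.move_linear(tcp(107,45,-.5),velocity=60)
o=readout.get_obs();print(round(o['t'],2),round(o['opening'],2),fl(o))
r.move_linear(tcp(107,130,-.5),velocity=150)
r.hold(.2);o=readout.get_obs();print(round(o['t'],2),round(o['opening'],2),np.round(o['ft_force'],1))
for n in("scene","top"):
    d=cams.read_camera(n);pickle.dump(d,open(n+"5.pkl","wb"))
    c=d["pixels"][130:270,290:470] if n=="scene" else d["pixels"][160:300,190:370]
    cv2.imwrite(f"pics/{n}5.png",cv2.convertScaleAbs(cv2.resize(c,None,fx=4.2,fy=4.2,interpolation=cv2.INTER_CUBIC),alpha=1.5))
E
```

```text
46 19.9 46.35 [-1.1  0.6  0.4]
38 20.15 38.27 [-7.8 -0.4 11.9]
31 20.39 31.3 [-14.5   1.   21.6]
24 20.61 29.2 [-16.9   0.3  31.1]
20.98 28.85 [-3.  -0.6 -3.3]
21.89 28.34 [ 1.  -0.3 -4.2]
```

View pics/scene5.png

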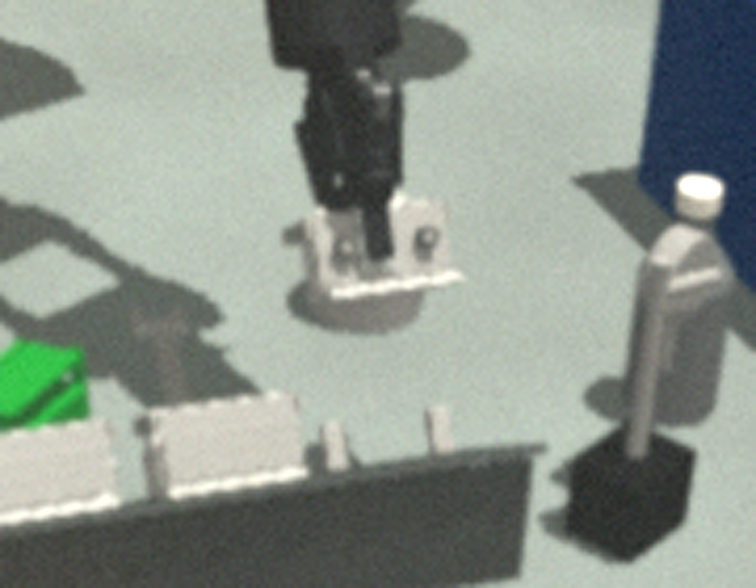

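View pics/top5.png

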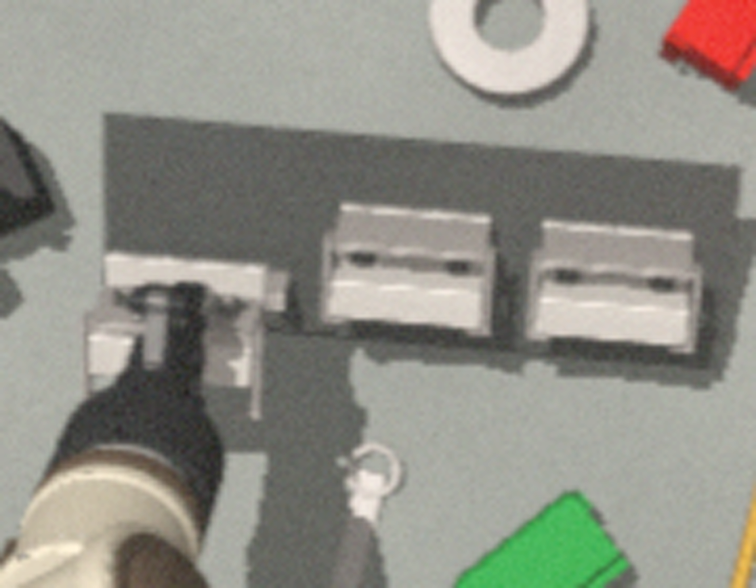

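```bash
cat >> h.py <<'E'
def down(yw):
    a=np.radians(yw);x=np.array([np.cos(a),np.sin(a),0]);y=np.array([0,0,-1.]);return np.c_[x,y,np.cross(x,y)]
E
python3 - <<'E'
from h import *
from bench import r,solver,readout,cams
r.move_pose([430,100,260],down(-5))
o=readout.get_obs();print(o['t'],o['opening'])
r.move_pose([448,-334,150],down(-5))
r.move_linear([448,-334,75],velocity=120)
r.hold(.2);o=readout.get_obs();print(o['t'],o['opening'],o['ft_force'],o['tcp_pos'])
for n in("scene","top"):
    d=cams.read_camera(n);pickle.dump(d,open(n+"6.pkl","wb"))
    c=d["pixels"][150:320,80:260] if n=="scene" else d["pixels"][190:350,410:570]
    cv2.imwrite(f"pics/{n}6.png",cv2.convertScaleAbs(cv2.resize(c,None,fx=3.5,fy=3.5,interpolation=cv2.INTER_CUBIC),alpha=1.5))
E
```

```text
22.8333 29.02036590037392
25.45 28.681871187578647 [-0.68127013 -1.31170271 -4.99808553] [ 448.56206952 -334.62448367   76.09424516]
```

View pics/scene6.png

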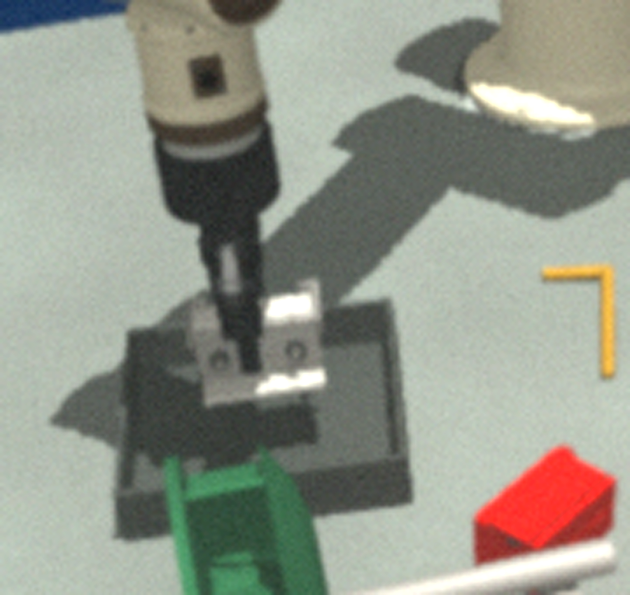

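View pics/top6.png

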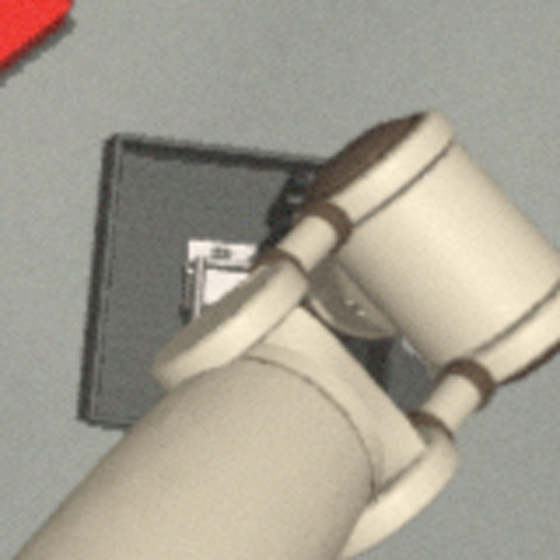

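```bash
python3 - <<'E'
from h import *
s=load("scene6")
y=np.array([np.sin(np.radians(5)),np.cos(np.radians(5)),0])
c=np.array([463,-334,52.])
for t in(0,3,6):
    v=y*np.cos(np.radians(t))+np.array([0,0,1])*np.sin(np.radians(t))
    p=proj(s,[c-40*v,c+40*v]);print(t,((p-[80,150])*3.5).round(0).tolist(),np.degrees(np.arctan2(*(p[1]-p[0])[::-1])))
E
```

```text
0 [[201.0, 394.0], [320.0, 377.0]] -8.033518609983387
3 [[202.0, 396.0], [320.0, 374.0]] -10.46678416591249
6 [[203.0, 398.0], [319.0, 372.0]] -12.91436272614993
```

The crops show the weight held over the tray's middle with its plate pressed in. Its lower edge, about (205,405) to (325,380), looks tilted a few degrees about the jaw axis. I'll lower it under guard, let the floor level it, then release.

```bash
python3 - <<'E'
from h import *
from bench import r,solver,readout,cams
def st(k):
    o=readout.get_obs();print(k,round(o['t'],2),round(o['opening'],2),np.round(o['ft_force'],1),np.round(o['tcp_pos'],1),np.round(o['wrist_torque'],2));return o
r.move_linear([448,-334,38],velocity=80,guard=6);st('a')
g=r.move_linear([448,-334,22],velocity=20,guard=6);o=st(g)
p=o['tcp_pos']
g=r.move_linear([448,-334,p[2]-3],velocity=15,guard=15);st(g)
for n in("scene",):
    d=cams.read_camera(n);pickle.dump(d,open(n+"7.pkl","wb"))
    c=d["pixels"][150:320,80:260]
    cv2.imwrite(f"pics/{n}7.png",cv2.convertScaleAbs(cv2.resize(c,None,fx=3.5,fy=3.5,interpolation=cv2.INTER_CUBIC),alpha=1.5))
E
```

```text
a 26.16 28.41 [ 0.8  0.  -4.6] [ 447.9 -333.9   37.6] [-0.07 -0.04 -0.02]
True 26.72 28.27 [-1.6  1.6  6.3] [ 448.1 -334.1   28.1] [-0.08  0.1   0.  ]
True 26.93 28.53 [-1.7  2.2  6.5] [ 448.1 -334.1   28.3] [-0.07  0.07  0.03]
```

View pics/scene7.png

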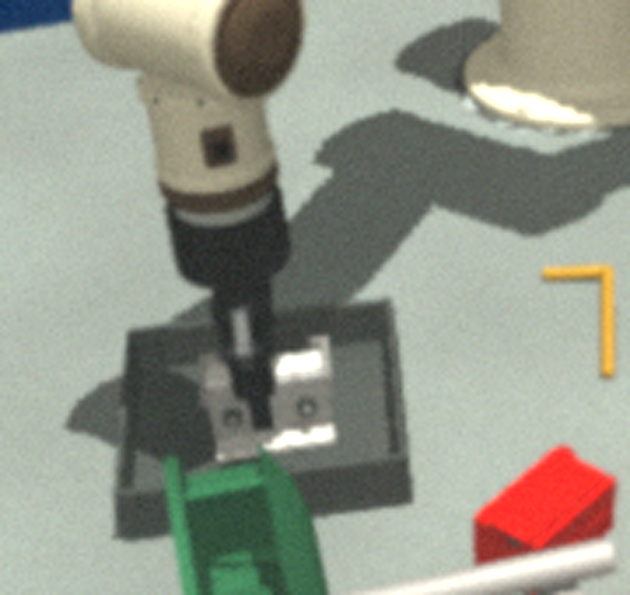

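```bash
python3 - <<'E'
from h import *
from bench import r,solver,readout,cams
def st(k):
    o=readout.get_obs();print(k,round(o['t'],2),round(o['opening'],2),np.round(o['ft_force'],1),np.round(o['tcp_pos'],1));return o
z=27
r.move_linear([448,-334,z],velocity=15,guard=25);st('p')
for w in(32,35,38,41,43):
    r.move_gripper(w);st(w)
    z-=.7;g=r.move_linear([448,-334,z],velocity=15,guard=12);st(g)
for n in("scene",):
    d=cams.read_camera(n);pickle.dump(d,open(n+"8.pkl","wb"))
    c=d["pixels"][150:320,80:260]
    cv2.imwrite(f"pics/{n}8.png",cv2.convertScaleAbs(cv2.resize(c,None,fx=3.5,fy=3.5,interpolation=cv2.INTER_CUBIC),alpha=1.5))
E
```

```text
p 27.24 28.93 [-5.   5.   8.6] [ 448.2 -334.2   28.4]
32 27.46 32.13 [-0.7  3.4  3.4] [ 448.5 -334.2   27.6]
False 27.71 32.1 [-2.   4.5 10. ] [ 448.4 -334.1   27.4]
35 27.93 34.72 [0.9 3.2 6.2] [ 448.8 -334.4   27.1]
False 28.18 34.69 [-0.9  3.4  7.7] [ 448.8 -334.6   26.7]
38 28.39 38.46 [2.7 1.4 6.2] [ 449.  -334.8   26.4]
False 28.64 38.35 [3.2 1.1 6. ] [ 449.  -335.    25.8]
41 28.86 40.69 [ 4.8 -1.3  2.6] [ 448.8 -334.9   25.4]
False 29.11 41.23 [ 5.2 -1.8  3.7] [ 448.4 -334.6   24.5]
43 29.32 43.17 [ 4.2 -2.3  1.8] [ 447.8 -334.    24. ]
False 29.57 42.74 [ 3.6 -0.6  0.7] [ 447.8 -333.8   23.3]
```

View pics/scene8.png

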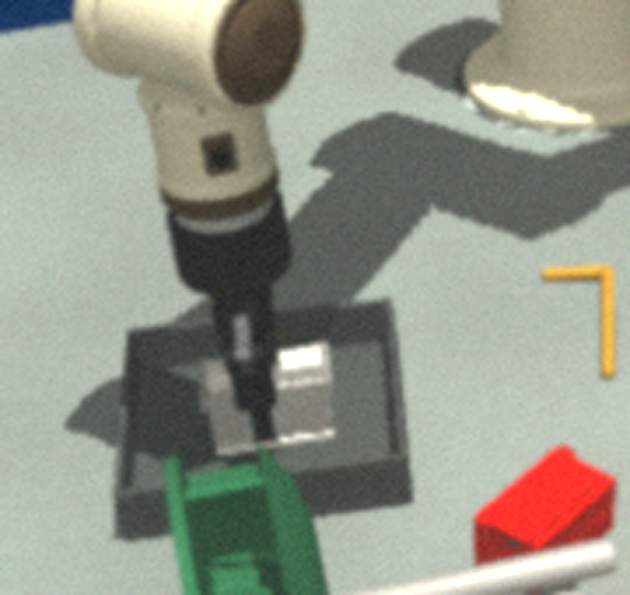

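The weight is now level: its lower edge runs from (220,452) to (335,433), about -9°, and a level edge should show about -8°. I'll open fully and retreat.

```bash
python3 - <<'E'
from h import *
from bench import r,solver,readout,cams
for w in(46,50,60,85):
    r.move_gripper(w);o=readout.get_obs();print(w,round(o['opening'],1),np.round(o['ft_force'],1))
r.move_linear([448,-334,60],velocity=60,guard=8)
r.move_linear([448,-334,200],velocity=200)
r.move_pose([154,-500,260],down(-75))
o=readout.get_obs();print(o['t'])
for n in("scene","top"):
    d=cams.read_camera(n);pickle.dump(d,open(n+"9.pkl","wb"))
    cv2.imwrite(f"pics/{n}9.png",d["pixels"])
    c=d["pixels"][200:320,80:260] if n=="scene" else d["pixels"][210:340,410:570]
    cv2.imwrite(f"pics/{n}9c.png",cv2.convertScaleAbs(cv2.resize(c,None,fx=4,fy=4,interpolation=cv2.INTER_CUBIC),alpha=1.5))
    a=load(n+"0")["pixels"];df=cv2.absdiff(a,d["pixels"]).max(2);print(n,(df>40).sum())
    cv2.imwrite(f"pics/{n}9d.png",df*3)
E
```

```text
46 45.5 [ 2.2 -0.5  0.9]
50 49.7 [0.9 0.  0.5]
60 59.9 [ 0.2  0.7 -0.7]
85 85.0 [-0.3  0.4  0.1]
33.6
scene 9161
top 9804
```

View pics/scene9c.png

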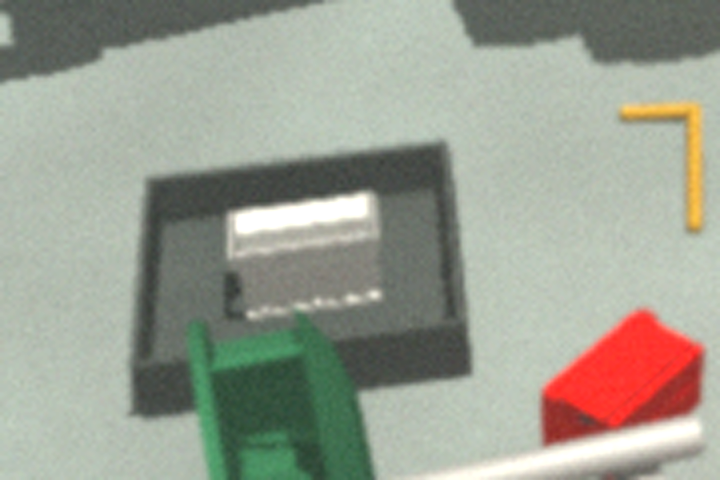

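View pics/top9c.png

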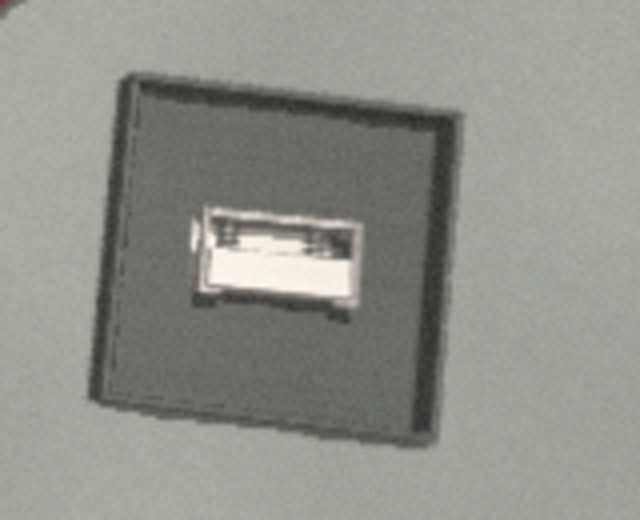

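View pics/top9.png

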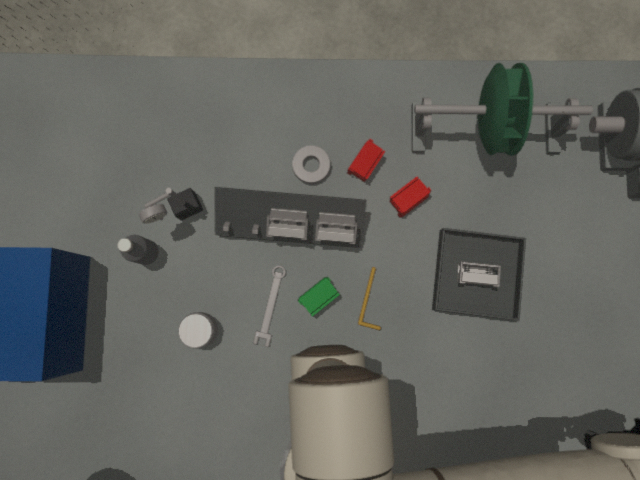

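View pics/scene9.png

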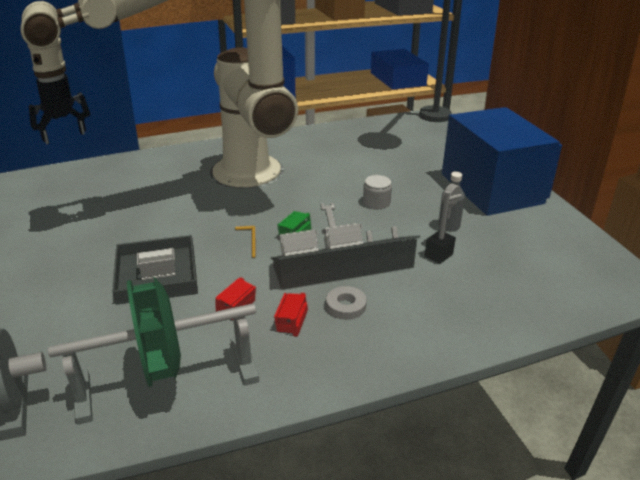

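The weight stands upright in the tray (top view (480,275)). The two firm ones are still on the rack at (288,224) and (337,229), and nothing else appears to have moved. I'll do a last numeric check, then hand in.

```bash
python3 - <<'E'
from h import *
a,b=load("top0"),load("top9")
P=cloud(b);q=P[271:284,468:496].reshape(-1,3);print("top z",np.nanpercentile(q[:,2],[50,90,97]).round(1))
df=cv2.absdiff(cv2.GaussianBlur(a["pixels"],(3,3),0),cv2.GaussianBlur(b["pixels"],(3,3),0)).max(2)
for n,(x0,y0,x1,y1) in dict(mid=(264,200,312,245),right=(313,205,362,250),dial=(138,180,205,225),oil=(110,230,160,270),grease=(175,308,220,352),bearing=(288,142,335,188),spanner=(250,262,292,350),green=(295,272,345,320),hex=(355,262,385,332),reds=(345,135,435,220)).items(): print(n,df[y0:y1,x0:x1].max(),(df[y0:y1,x0:x1]>30).sum())
from bench import r,ticket,readout
ticket.job_done();print(readout.get_obs()['t'])
E
```

```text
top z [54.7 58.6 60.2]
mid 31 2
right 18 0
dial 6 0
oil 5 0
grease 5 0
bearing 4 0
spanner 4 0
green 5 0
hex 4 0
reds 6 0
the job is handed in; nothing more can be done
the job is handed in; nothing more can be done
```

The soft weight is standing upright in the scrap tray and the two firm ones are still in their places on the rack. I handed the job in shortly after 33.6 s on the robot's clock (limit 59 s); no verdict came back.

- **Squeezing, left to right:** the left weight closed from 44 to 31 mm without stalling, so it is the soft one. The middle and right weights both stalled at about 39.6 mm with rising force, so they are firm.
- **Placing:** I took the left weight off the rack and lowered it to the middle of the tray floor. It hung a few degrees tilted in the grip, but levelled against the floor before I let go.
- **Last checks:** the weight's top reads about 55 mm high, which matches 5 mm of tray floor plus the 50 mm weight. In the top view before and after, the firm right weight, the bystanders and the red and green look-alikes show no change. The firm middle weight shows 2 pixels just over the noise threshold, so it moved by at most a fraction of a millimetre. No check failed.
- **Disagreement between cameras:** the two views differed by up to about 8 mm on the rack's position, so I used a position between them. The gripper still met all three weights near the middle.

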